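Lock the tester's limit stop with its jam nut and take out the setting gauge

ROBOT

A 7-joint arm with a two-finger parallel gripper is mounted at the origin on the work surface. World frame = base frame: x ahead of the robot, y to its left, z up, the work surface at z = 0. Lengths are in m, angles in rad, forces in N, time in s.
With the tool pointing down it reaches from about 0.4 to 0.85 m from the base axis. Payload 10.4 kg.
Tool frame: the origin (TCP) lies between the finger pads; the fingertips stand 25 mm ahead of it and the grasp point (between the pads) lies 6 mm ahead of it; x points along the fingers, y is the direction in which the jaws open and shut, and the axes are right-handed (so a half turn about x gives the same grasp; the last joint's range is limited). The gripper opens to 87 mm and grips with 3 to 60 N. Pads are 19 mm wide; open, the fingers measure 117 mm over their backs; the gripper's body (75 mm by 190 mm) begins 51 mm behind the grasp point.
Start: joints at [1.083, 0.332, -0.065, 1.46, 0.022, 1.35, -0.088], TCP at [0.28, -0.559, 0.248] pointing down, gripper open.
Joint ranges: [-2.6, 2.6], [-0.5, 2.12], [-1.47, 1.34], [0.16, 2.42], [-1.27, 4.41], [0.06, 2.06], [-2.6, 2.6]. Speed limits (rad/s): [2.22, 2.22, 2.79, 2.79, 3.14, 3.14, 3.14].

INTERFACE

Orientations are given as a unit quaternion [x, y, z, w].
In Python, from bench import r gives the robot as it stands.
- The arm moves only by the shell command python3 -m pendant 'ROWS' [FORCE]. ROWS is JSON, a list of rows, each an object with "translation": the shift along the world's x, y, z in cm, a list of three; "angular": the turn, a rotation vector about the world's x, y, z in degrees, a list of three; "hand": the opening, from -1 (shut) to 1 (fully open). In form: [{"translation": [dx, dy, dz], "angular": [wx, wy, wz], "hand": hand}, ...]. A call has 1 to 20 rows; each row shifts and turns the commanded pose from where the row before left it; what a row does not reach is not made up. A row lasts 1/10 s, in which the tool goes at most 50 mm and 8.59 degrees, less where a joint would pass 70% of its speed; a pose out of reach is approached as far as the arm can. A call is refused whole if a number of a shift passes 5 or a number of a turn 8.59, either way. A call with a gripper value outside its range is refused whole. The fingers move at their own pace and stop on an object; FORCE is the grip in N (left out, the last holds). Time passes only in rows, so rows that do not move let the fingers close. It gives the time, the measured TCP pose, the force and the opening at its end, in the units of the state.
- r.read_state(): the state, without advancing time (a new reading comes with each control period).
- r.camera(name): name is "side" or "top"; returns the picture (400x640x3 uint8, red, green, blue); there is no depth.
- r.camera_info(name): a dict with "fx", "fy", "cx", "cy" (pixels), "rvec" (rotation vector, rad) and "tvec" (3), from world to camera coordinates, as OpenCV has them. Camera axes: x right, y down, z forward; pixel columns grow to the right and rows downward; lengths in m; the calibration is good to about 2 mm. A picture is of the moment at which its call begins. camera_info takes no time and is no camera call.
- r.close_job(): hands the job in, once; it reports no verdict.
Trained networks look in the newest picture that a camera, given by its name, has taken for a name from the list of things; names that differ only in an ending like _2 or _b are one class to them, and where a whole thing is asked for, a point or a joint stands for the part that bears it (a point fixed in the world has none). Each returns a list of dicts, best first, with "confidence" (0 to 1); they miss things now and then, are a little off and sometimes report something else, mostly with a low value. They report only what shows in the picture. A call takes as long as a camera call. They do not tell look-alikes from the thing itself.
- r.find_in(camera, name): "point" ([row, column] in pixels, amid what is visible of it).
- r.mark_of(camera, name): "point" ([row, column] in pixels: a listed point, or the origin of a listed thing).
The state is a dict: "time": time; "joint_positions": joint angles; "joint_vel": joint speeds; "joint_torque": joint torques, N m; "ee_pos": TCP position; "eef_rot": TCP orientation; "ft_force": force on the tool from outside, world axes, zero at the start; "torque": the same for the moment, N m; "width": finger opening in m.
Only numpy, scipy, OpenCV 4.12 (cv2) and the standard library are available. Lean on these libraries where they do the work, as an engineer would, in place of code of your own. Each camera call takes 0.05 s, during which the arm holds its last target.

TASK

The limit stop on the blue fixture has been set on its gauge: screw the tall brass jam nut down against the boss under it and lock it to about 0.5 newton metre, without overtightening it and with the gauge still in place under the stop. Then draw the gauge with the orange tab out from under the stop and lay it gently flat in the blue tray; leave everything else on the bench where it is.

Things in the scene. Friction and masses are not known exactly. Their poses are not given: they have to be found in the camera images.
- stop: fixed limit-stop fixture: light blue base plate 170 (x) x 110 (y) x 14 mm, pale column at its +x end, pale overhanging arm 46 mm wide with a round steel boss of 42 mm diameter. An upright fixed threaded stud (18 mm diameter) passes through the boss, top about 170 mm above the bench. Origin: under the stud's axis at bench level; z up; the gauge comes out on its open -x side
- boss_top (a point): centre of the top face of the boss (on the stud's axis, 102 mm above the bench); the lock washer lies on it on shims, its top face 2.5 to 5.5 mm above the boss, different each time, so that only feel tells where the nut seats
- nut: brass jam nut on the stud: hexagon 30 mm across flats, 44 mm tall, red dot on top. Origin: on the stud's axis at the nut's underside; z up. One pair of flats is square to its y axis, the others at 60 degree steps (fingers may close along its y, or y turned by 60 degrees); the red dot lies on its +x axis, over a corner-to-corner line
- nut_center (a point): centre of the nut, 22 mm above its underside. Right-hand thread: clockwise seen from above lowers it 1.0 mm per radian (6.3 mm a turn). It starts 2 to 4 rad (2 to 4 mm) above the washer and turns with a drag of 0.1 N m. It stays where it is let go, and no longer sinks once it sits on the washer
- gauge: loose setting gauge: aluminium bar 102 (x) x 24 (y) x 24 mm, 0.15 kg, with an upright orange grip tab 24 (x) x 16 (y) x 40 mm on its -x end (64 mm tall there). Origin: centre of its underside; z up. It starts on a rail 36 mm above the bench along the fixture's x axis, its bar under the stud with 1.5 mm clearance; drawn 60 mm along the fixture's -x it is free to lift
- gauge_grip (a point): centre of the orange grip tab, 44 mm above the gauge's underside and 39 mm to -x of its middle
- gauge_mid (a point): centre of the gauge's bar, 12 mm above its underside
- tray: the fixed blue open tray, 150 (x) x 100 (y) x 20 mm outside, walls and floor 5 mm thick. Origin: centre of its underside; z up
- gauge2: another gauge, dark with a black tab: leave it alone
- spare_nut: a flat steel nut: leave it alone
- wedge_grip: a specimen grip with two black knobs: leave it alone
- weight: a brass calibration weight: leave it alone
- wrench: a wrench: leave it alone
- driver: a screwdriver: leave it alone
- jar: a jar: leave it alone
- washer (a joint): how far the steel lock washer under the nut (38 mm diameter, 4 mm thick) is pressed flat, in m: too small to read well. When the nut touches it the turning torque jumps to 0.35 N m, then rises by 0.5 N m per further radian, each pressing it 0.2 mm flatter. Good lock 0.4 to 0.67 N m (0.02 to 0.13 mm). Turn in steps under 0.04 rad: after a quick larger one the torque at rest reads up to 0.25 low
Not all that is in view belongs to the job. Several things have the shape of the gauge; the one meant has the colours described above.

How it is judged:
By the outcome, as a careful person would: the job done as asked, in the order asked, and still so for the second after the job is handed in, with the robot touching nothing.
It also fails if it takes over 72 s, if anything falls off the work surface, if the arm or the gripper's body presses on something with over 40 N, if the wrist force passes 120 N, or if a joint passes its speed limit or range.

## Working session

There is one attempt and no reset: what is moved stays moved. The work goes in short steps, Python scripts to look and compute and a shell command to move; the robot and the scene stay as the last step left them, time stands still between calls to the robot, and variables do not carry over. Pictures are saved under pics/ and viewed, and the job is handed in when it is done.

```bash
ls; mkdir -p pics; python3 - <<'E'
from bench import r
import cv2
s=r.read_state()
for k,v in s.items(): print(k,v)
for n in("side","top"):
    im=r.camera(n); cv2.imwrite(f"pics/{n}0.png",im[:,:,::-1]); print(n,r.camera_info(n))
E
```

```text
pics
time 0.0
joint_positions [ 1.08342915  0.33283757 -0.06474285  1.46095905  0.02164079  1.34989636
 -0.08848916]
joint_vel [-0.00045318  0.00030479 -0.00022794 -0.00055112  0.00185629  0.00088365
  0.00159289]
joint_torque [-1.45789574e-03 -6.23252749e+01  2.35089840e-02 -3.89893556e+01
 -6.16411655e-02  3.98126710e-02  8.53917436e-05]
ee_pos [ 0.27998029 -0.55837959  0.24676699]
eef_rot [-0.68794733 -0.16334728  0.68823885 -0.16239896]
ft_force [-0.33930828 -0.50285038  0.10679157]
torque [-0.02904948  0.01355451  0.01581107]
width 0.08669128479579127
side {'fx': 366.5315488714821, 'fy': 366.5315488714821, 'cx': 317.57343827743716, 'cy': 200.20290101003894, 'rvec': array([ 2.20039624,  0.31225679, -0.12365768]), 'tvec': array([-5.07790922e-01, -8.79904485e-04,  1.15547596e+00])}
top {'fx': 430.91584407986994, 'fy': 430.91584407986994, 'cx': 318.4395105303486, 'cy': 195.58557878737375, 'rvec': array([ 2.13499651, -2.16191268,  0.14357672]), 'tvec': array([0.02681438, 0.54346761, 1.28267329])}
```

View pics/side0.png

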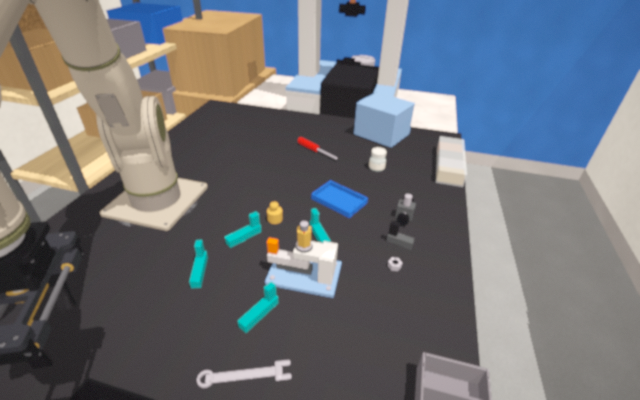

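View pics/top0.png

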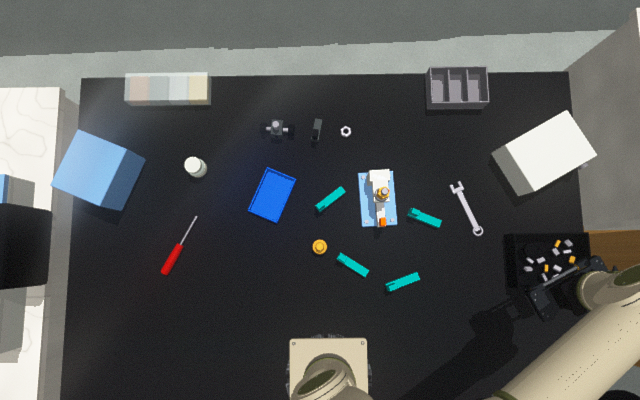

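The side view shows the fixture at about (262,305), the orange tab at (243,273) and the nut at (235,304). The top view shows the fixture at (200,378), the orange tab at (222,383) and the blue tray at (195,272). The four teal bars shaped like the gauge are at top (199,330), (217,424), (264,352) and (282,403). Next I'll measure positions.

```bash
cat > h.py <<'E'
import numpy as np, cv2
from bench import r
from scipy.spatial.transform import Rotation as R
def cam(n):
    i=r.camera_info(n); Rm=cv2.Rodrigues(np.array(i['rvec']))[0]; K=np.array([[i['fx'],0,i['cx']],[0,i['fy'],i['cy']],[0,0,1]])
    return K,Rm,np.array(i['tvec'])
def ray(n,rc):
    K,Rm,t=cam(n); d=Rm.T@np.linalg.solve(K,[rc[1],rc[0],1]); return -Rm.T@t,d
def atz(n,rc,z):
    o,d=ray(n,rc); return o+d*(z-o[2])/d[2]
def proj(n,P):
    K,Rm,t=cam(n); p=K@(Rm@np.asarray(P)+t); return p[1]/p[2],p[0]/p[2]
def tri(a,b):
    A=[];B=[]
    for n,rc in(("side",a),("top",b)):
        o,d=ray(n,rc); d/=np.linalg.norm(d); M=np.eye(3)-np.outer(d,d); A.append(M);B.append(M@o)
    return np.linalg.solve(sum(A),sum(B))
E
python3 - <<'E'
from h import *
ims={n:r.camera(n) for n in("side","top")}
for name in("stop","boss_top","nut","nut_center","gauge","gauge_grip","gauge_mid","tray"):
    o={}
    for n in ims:
        m=r.mark_of(n,name); o[n]=m
        print(name,n,[(np.round(x['point'],1).tolist(),round(x['confidence'],2)) for x in m[:5]])
    if o['side'] and o['top']: print('  tri',np.round(tri(o['side'][0]['point'],o['top'][0]['point']),4))
t=cv2.resize(ims['top'][150:300,230:460],None,fx=3.4,fy=3.4,interpolation=cv2.INTER_CUBIC)
cv2.imwrite('pics/topc.png',t[:,:,::-1])
s=cv2.resize(ims['side'][190:310,220:380],None,fx=5,fy=5,interpolation=cv2.INTER_CUBIC)
cv2.imwrite('pics/sidec.png',s[:,:,::-1])
E
```

```text
stop side [([276.0, 300.7], 0.86), ([213.6, 403.0], 0.72), ([247.0, 303.9], 0.39)]
stop top [([196.9, 375.2], 0.73)]
  tri [ 0.5357 -0.1617 -0.0024]
boss_top side []
boss_top top [([196.9, 380.1], 0.76), ([221.4, 385.1], 0.67)]
nut side []
nut top [([195.9, 382.0], 0.39)]
nut_center side [([234.8, 304.3], 0.65)]
nut_center top [([193.7, 383.9], 0.39)]
  tri [ 0.5352 -0.1644  0.1388]
gauge side [([271.6, 202.3], 0.92), ([234.5, 245.9], 0.91), ([244.5, 401.7], 0.79), ([237.4, 321.0], 0.69), ([264.7, 287.7], 0.63)]
gauge top [([197.2, 333.8], 0.84), ([281.3, 400.4], 0.78), ([209.5, 382.1], 0.75), ([264.2, 350.8], 0.71), ([129.0, 316.8], 0.68)]
  tri [ 0.4206 -0.1363  0.0408]
gauge_grip side [([248.5, 196.6], 0.97), ([288.6, 270.0], 0.73), ([220.1, 252.4], 0.71), ([217.1, 315.0], 0.64), ([217.9, 274.3], 0.4)]
gauge_grip top [([212.5, 412.8], 0.68), ([206.4, 319.6], 0.64), ([222.1, 382.9], 0.6), ([287.4, 392.3], 0.52), ([253.8, 343.2], 0.49)]
  tri [ 0.4185 -0.276   0.1872]
gauge_mid side [([231.7, 244.3], 0.95), ([269.9, 198.7], 0.88), ([305.5, 259.7], 0.75), ([259.9, 287.9], 0.66), ([230.4, 316.8], 0.61)]
gauge_mid top [([217.1, 426.2], 0.73), ([202.2, 331.6], 0.7), ([279.0, 401.0], 0.65), ([262.2, 356.4], 0.64), ([209.7, 382.0], 0.59)]
  tri [ 0.4521 -0.2661  0.2156]
tray side [([199.3, 338.5], 0.76)]
tray top [([196.4, 274.4], 0.95)]
  tri [0.5491 0.1586 0.0105]
```

View pics/topc.png

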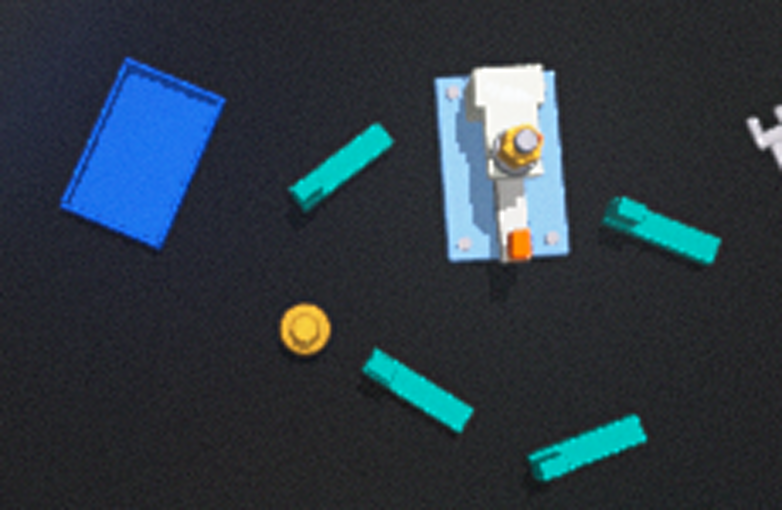

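View pics/sidec.png

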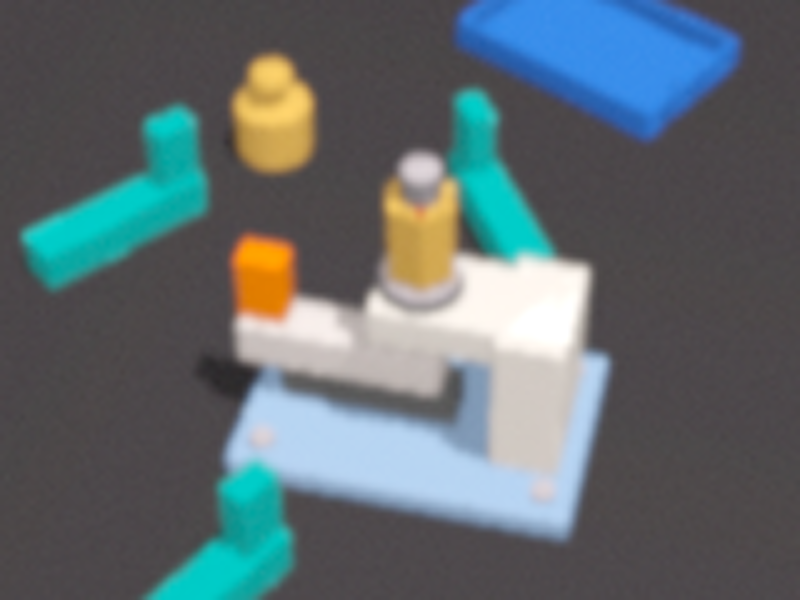

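The gauge we want is the one at top (222,383) / side (243,273): it has the orange tab and a pale bar and lies on the fixture's rail. The teal and dark ones don't match. The enlarged crop confirms this. Next I'll get the fixture yaw, nut yaw and tray pose.

```bash
python3 - <<'E'
from h import *
ims={n:r.camera(n) for n in("side","top")}
# base plate corners, crop/3.4+offset
off=np.array([150,230])
c=[(78,436),(70,554),(254,570),(262,450)]
P=[atz('top',np.array(p)/3.4+off,0.014) for p in c]
for p in P: print(np.round(p,4))
print('fix long yaw',[np.degrees(np.arctan2(*(a-b)[[1,0]])) for a,b in((P[0],P[3]),(P[1],P[2]))], 'mid',np.mean(P,0))
c=[(58,126),(98,225),(250,161),(207,61)]
P=[atz('top',np.array(p)/3.4+off,0.02) for p in c]
for p in P: print(np.round(p,4))
print('tray long yaw',[np.degrees(np.arctan2(*(a-b)[[1,0]])) for a,b in((P[0],P[3]),(P[1],P[2]))],'mid',np.mean(P,0))
for n in ims: K,Rm,t=cam(n); print(n,'campos',-Rm.T@t)
a=cv2.resize(ims['side'][215:255,284:324],None,fx=15,fy=15,interpolation=cv2.INTER_CUBIC)
cv2.imwrite('pics/nside.png',a[:,:,::-1])
a=cv2.resize(ims['top'][175:215,362:402],None,fx=15,fy=15,interpolation=cv2.INTER_CUBIC)
cv2.imwrite('pics/ntop.png',a[:,:,::-1])
E
```

```text
[ 0.6172 -0.1057  0.014 ]
[ 0.6232 -0.2149  0.014 ]
[ 0.4531 -0.2233  0.014 ]
[ 0.4472 -0.1142  0.014 ]
fix long yaw [np.float64(2.85743619821943), np.float64(2.8334392983184014)] mid [ 0.53518637 -0.16453675  0.014     ]
[0.6385 0.18   0.02  ]
[0.5999 0.0889 0.02  ]
[0.461  0.1476 0.02  ]
[0.5012 0.2386 0.02  ]
tray long yaw [np.float64(-23.10440186863937), np.float64(-22.895995539057317)] mid [0.55014782 0.16376527 0.02      ]
side campos [ 0.72000319 -0.75612426  0.70911818]
top campos [0.36305933 0.0160666  1.3450861 ]
```

View pics/nside.png

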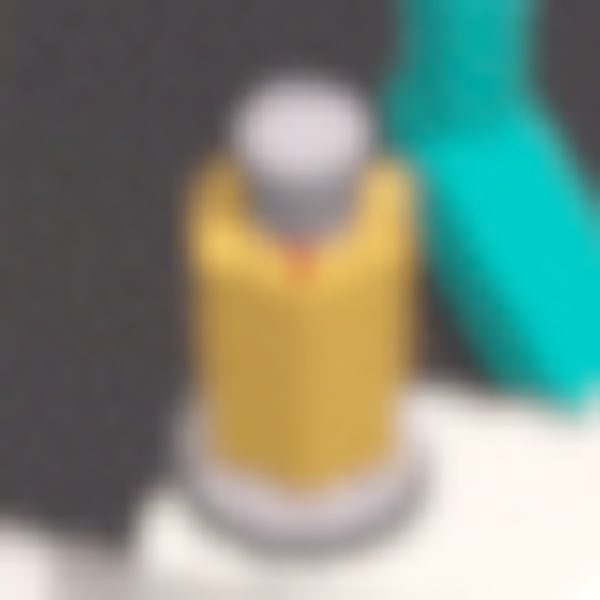

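View pics/ntop.png

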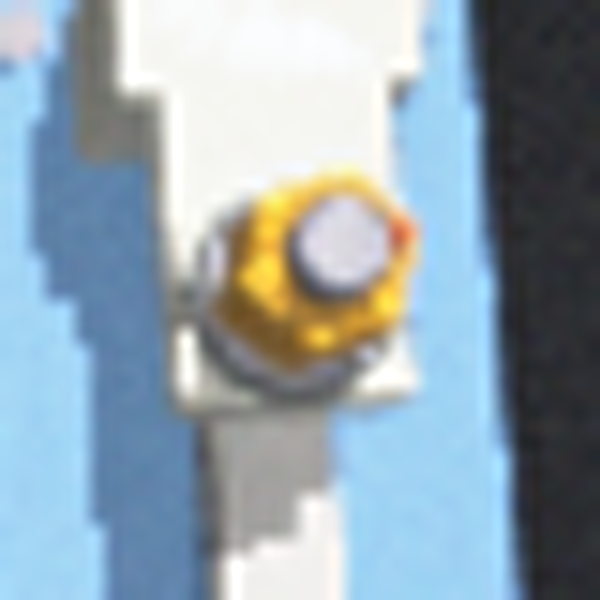

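```bash
cat > fit.py <<'E'
from h import *
import sys
x,y,z,yaw,tag=float(sys.argv[1]),float(sys.argv[2]),float(sys.argv[3]),np.radians(float(sys.argv[4])),sys.argv[5]
out=[]
for n,(r0,c0) in(("side",(205,284)),("top",(175,362))):
    im=r.camera(n)[r0:r0+50,c0:c0+50]; S=12
    a=cv2.resize(im,None,fx=S,fy=S,interpolation=cv2.INTER_CUBIC)[:,:,::-1].copy()
    q=lambda P:(lambda p:(int((p[1]-c0+.5)*S),int((p[0]-r0+.5)*S)))(proj(n,P))
    def poly(pts,col): cv2.polylines(a,[np.array([q(p) for p in pts])],True,col,1)
    for zz in(z,z+.044):
        poly([(x+.01732*np.cos(yaw+k*np.pi/3),y+.01732*np.sin(yaw+k*np.pi/3),zz) for k in range(6)],(0,255,0))
    for k in range(6): 
        p=(x+.01732*np.cos(yaw+k*np.pi/3),y+.01732*np.sin(yaw+k*np.pi/3)); cv2.line(a,q((*p,z)),q((*p,z+.044)),(0,255,0),1)
    cv2.circle(a,q((x+.014*np.cos(yaw),y+.014*np.sin(yaw),z+.044)),5,(255,0,255),1)
    for zz,rr in((.17,.009),(.102,.021)):
        poly([(x+rr*np.cos(t),y+rr*np.sin(t),zz) for t in np.linspace(0,6.28,40)],(255,0,0))
    out.append(cv2.resize(a,(400,400)) if 0 else a)
cv2.imwrite(f'pics/fit{tag}.png',cv2.resize(np.hstack(out),(800,400)))
E
python3 fit.py 0.536 -0.1635 0.109 -76 a
python3 - <<'E'
from h import *
s=r.read_state(); M=R.from_quat(s['eef_rot']).as_matrix(); print(M.round(3)); 
print('tool y yaw',np.degrees(np.arctan2(M[1,1],M[0,1])),s['time'])
print('stud top from top cam',atz('top',(191.2-.5,385-.5),.17),'tri',tri((224.3-.5,304-.5),(190.7,384.5)))
E
```

```text
[[ 0.     0.448 -0.894]
 [-0.    -0.894 -0.448]
 [-1.     0.    -0.   ]]
tool y yaw -63.368888644273454 1.2
stud top from top cam [ 0.53668845 -0.1625572   0.17      ] tri [ 0.53601649 -0.16257046  0.17114537]
```

View pics/fita.png

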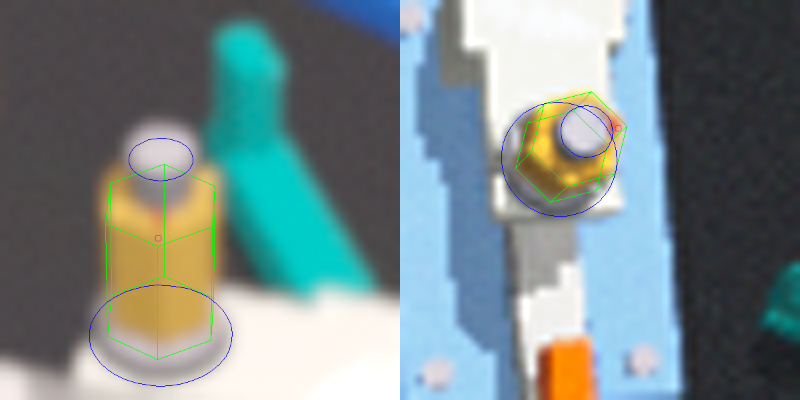

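The model overlay fits in both views, with the dot corner at about -76° and the stud at about (0.536, -0.163). Flats are therefore square to 14° + 60k. I'll approach with the tool y-axis at yaw 74°, which leaves the last joint room to turn clockwise.

```bash
python3 -m pendant '[{"translation":[1.28,1.975,0],"angular":[0,0,6.87],"hand":1},{"translation":[1.28,1.975,0],"angular":[0,0,6.87],"hand":1},{"translation":[1.28,1.975,0],"angular":[0,0,6.87],"hand":1},{"translation":[1.28,1.975,0],"angular":[0,0,6.87],"hand":1},{"translation":[1.28,1.975,0],"angular":[0,0,6.87],"hand":1},{"translation":[1.28,1.975,0],"angular":[0,0,6.87],"hand":1},{"translation":[1.28,1.975,0],"angular":[0,0,6.87],"hand":1},{"translation":[1.28,1.975,0],"angular":[0,0,6.87],"hand":1},{"translation":[1.28,1.975,0],"angular":[0,0,6.87],"hand":1},{"translation":[1.28,1.975,0],"angular":[0,0,6.87],"hand":1},{"translation":[1.28,1.975,0],"angular":[0,0,6.87],"hand":1},{"translation":[1.28,1.975,0],"angular":[0,0,6.87],"hand":1},{"translation":[1.28,1.975,0],"angular":[0,0,6.87],"hand":1},{"translation":[1.28,1.975,0],"angular":[0,0,6.87],"hand":1},{"translation":[1.28,1.975,0],"angular":[0,0,6.87],"hand":1},{"translation":[1.28,1.975,0],"angular":[0,0,6.87],"hand":1},{"translation":[1.28,1.975,0],"angular":[0,0,6.87],"hand":1},{"translation":[1.28,1.975,0],"angular":[0,0,6.87],"hand":1},{"translation":[1.28,1.975,0],"angular":[0,0,6.87],"hand":1},{"translation":[1.28,1.975,0],"angular":[0,0,6.87],"hand":1}]' 40
cat > st.py <<'E'
from h import *
s=r.read_state(); M=R.from_quat(s['eef_rot']).as_matrix()
print('t %.2f'%s['time'],'pos',(s['ee_pos']*1000).round(2),'yaw %.2f'%np.degrees(np.arctan2(M[1,1],M[0,1])),'tilt',M[:,0].round(4)[:2],'F',s['ft_force'].round(2),'M',s['torque'].round(3),'w %.4f'%s['width'],'q7 %.3f tq7 %.3f'%(s['joint_positions'][6],s['joint_torque'][6]))
E
python3 st.py; python3 -c "
from h import *
cv2.imwrite('pics/s1.png',r.camera('side')[150:310,200:400,::-1].repeat(3,0).repeat(3,1))"
```

```text
time: 3.2
ee_pos: [0.5366, -0.1629, 0.2477]
eef_rot: [0.097, 0.7, -0.097, 0.701]
ft_force: [0.4, 0.4, 0.4]
width: 0.0869
t 3.20 pos [ 536.61 -162.94  247.7 ] yaw 74.30 tilt [ 0.0002 -0.0001] F [0.39 0.37 0.42] M [ 0.024 -0.199  0.026] w 0.0869 q7 1.403 tq7 -1.447
```

View pics/s1.png

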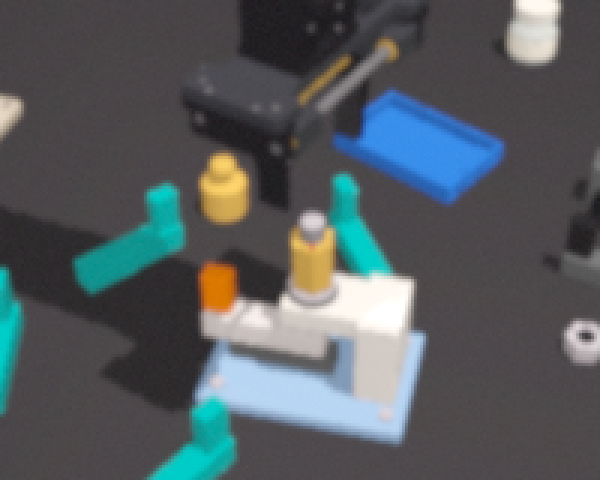

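```bash
python3 -m pendant '[{"translation":[0,0,0],"angular":[0,0,8.5],"hand":1},{"translation":[0,0,0],"angular":[0,0,8.5],"hand":1},{"translation":[0,0,0],"angular":[0,0,8.5],"hand":1},{"translation":[0,0,0],"angular":[0,0,8.5],"hand":1},{"translation":[0,0,-1],"angular":[0,0,8.5],"hand":1},{"translation":[0,0,-1.5],"angular":[0,0,8.5],"hand":1},{"translation":[0,0,-2],"angular":[0,0,8.5],"hand":1},{"translation":[0,0,-2],"angular":[0,0,0],"hand":1},{"translation":[0,0,-2],"angular":[0,0,0],"hand":0.3},{"translation":[0,0,-1.5],"angular":[0,0,0],"hand":0},{"translation":[0,0,-0.7],"angular":[0,0,0],"hand":0},{"translation":[0,0,0],"angular":[0,0,0],"hand":0},{"translation":[0,0,0],"angular":[0,0,0],"hand":0}]' 20
python3 st.py; python3 -c "
from h import *
cv2.imwrite('pics/s2.png',r.camera('side')[190:290,240:370,::-1].repeat(6,0).repeat(6,1))"
```

```text
time: 4.55
ee_pos: [0.5366, -0.1637, 0.1413]
eef_rot: [-0.262, 0.656, 0.262, 0.657]
ft_force: [-0.0, -0.8, 0.8]
width: 0.0546
t 4.55 pos [ 536.62 -163.72  141.3 ] yaw 133.53 tilt [ 0.0008 -0.0002] F [-0.02 -0.76  0.78] M [ 0.113 -0.079  0.007] w 0.0546 q7 2.353 tq7 -0.018
```

View pics/s2.png

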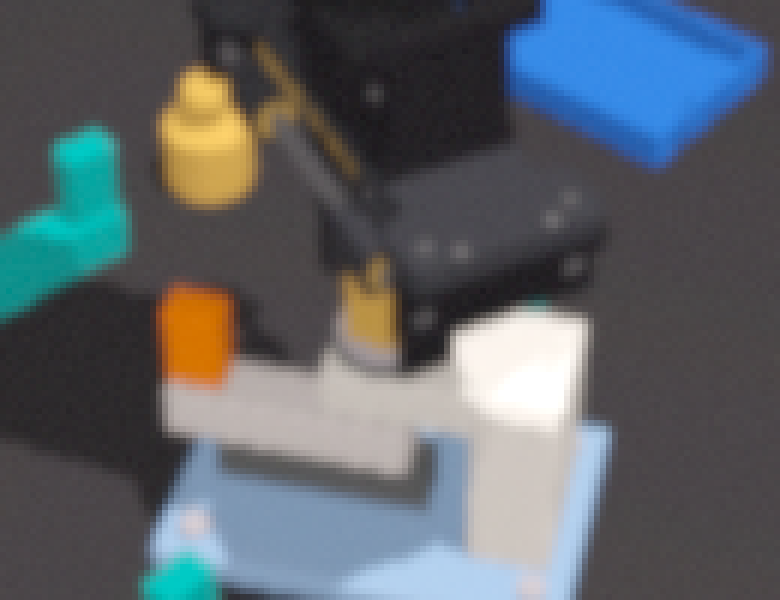

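The fingers straddle the nut with no contact. I'll close them gently first.

```bash
python3 -m pendant '[{"translation":[0,0,0],"angular":[0,0,0],"hand":-1},{"translation":[0,0,0],"angular":[0,0,0],"hand":-1},{"translation":[0,0,0],"angular":[0,0,0],"hand":-1},{"translation":[0,0,0],"angular":[0,0,0],"hand":-1},{"translation":[0,0,0],"angular":[0,0,0],"hand":-1}]' 12
python3 st.py; sleep 0; python3 -m pendant '[{"translation":[0,0,0],"angular":[0,0,0],"hand":-1},{"translation":[0,0,0],"angular":[0,0,0],"hand":-1},{"translation":[0,0,0],"angular":[0,0,0],"hand":-1}]' 30
python3 st.py
```

```text
time: 5.1
ee_pos: [0.535, -0.1613, 0.1409]
eef_rot: [-0.262, 0.657, 0.264, 0.656]
ft_force: [-9.9, 8.2, 9.6]
width: 0.0302
t 5.10 pos [ 535.03 -161.33  140.87] yaw 133.64 tilt [-0.0034  0.0024] F [-9.89  8.16  9.57] M [2.056 2.081 0.077] w 0.0302 q7 2.353 tq7 -0.078
time: 5.4
ee_pos: [0.535, -0.1613, 0.1409]
eef_rot: [-0.262, 0.657, 0.264, 0.656]
ft_force: [-9.2, 8.3, 9.3]
width: 0.0299
t 5.40 pos [ 535.02 -161.28  140.9 ] yaw 133.64 tilt [-0.0034  0.0024] F [-9.24  8.34  9.28] M [2.111 2.153 0.051] w 0.0299 q7 2.353 tq7 -0.082
```

```bash
python3 -m pendant '[{"translation":[-0.09,0.09,0.03],"angular":[0,0,0],"hand":-1},{"translation":[-0.09,0.09,0.03],"angular":[0,0,0],"hand":-1},{"translation":[0,0,0],"angular":[0,0,0],"hand":-1},{"translation":[0,0,0],"angular":[0,0,0],"hand":-1}]' 30
python3 st.py
```

```text
time: 5.8
ee_pos: [0.5346, -0.1612, 0.1412]
eef_rot: [-0.262, 0.656, 0.263, 0.657]
ft_force: [0.9, 4.1, -1.0]
width: 0.03
t 5.80 pos [ 534.61 -161.2   141.24] yaw 133.57 tilt [0.0003 0.0009] F [ 0.94  4.07 -0.99] M [ 1.243 -0.37   0.077] w 0.0300 q7 2.352 tq7 -0.102
```

```bash
python3 -m pendant '[{"translation":[0,0.1,0],"angular":[0,0,0],"hand":-1},{"translation":[0,0,0],"angular":[0,0,0],"hand":-1},{"translation":[0,0,0],"angular":[0,0,0],"hand":-1}]' 60
python3 st.py
python3 -m pendant '[{"translation":[0,0,-0.01],"angular":[0,0,-6],"hand":-1},{"translation":[0,0,-0.01],"angular":[0,0,-6],"hand":-1},{"translation":[0,0,-0.01],"angular":[0,0,-6],"hand":-1},{"translation":[0,0,-0.01],"angular":[0,0,-6],"hand":-1},{"translation":[0,0,-0.01],"angular":[0,0,-6],"hand":-1},{"translation":[0,0,0],"angular":[0,0,0],"hand":-1},{"translation":[0,0,0],"angular":[0,0,0],"hand":-1}]' 60
python3 st.py
```

```text
time: 6.1
ee_pos: [0.5346, -0.1611, 0.1413]
eef_rot: [-0.262, 0.657, 0.262, 0.657]
ft_force: [2.0, 1.9, -1.6]
width: 0.0296
t 6.10 pos [ 534.58 -161.07  141.26] yaw 133.52 tilt [ 0.0004 -0.0001] F [ 2.    1.94 -1.55] M [ 0.672 -0.59   0.077] w 0.0296 q7 2.350 tq7 -0.100
time: 6.8
ee_pos: [0.5344, -0.1607, 0.1407]
eef_rot: [-0.084, 0.702, 0.084, 0.702]
ft_force: [1.5, 4.2, -1.7]
width: 0.03
t 6.80 pos [ 534.4  -160.7   140.69] yaw 103.70 tilt [-0.0001  0.0003] F [ 1.47  4.21 -1.71] M [ 1.038 -0.368 -0.073] w 0.0300 q7 1.856 tq7 -0.207
```

```bash

python3 -m pendant '[{"translation":[0,0,-0.01],"angular":[0,0,-6],"hand":-1},{"translation":[0,0,-0.01],"angular":[0,0,-6],"hand":-1},{"translation":[0,0,-0.01],"angular":[0,0,-6],"hand":-1},{"translation":[0,0,-0.01],"angular":[0,0,-6],"hand":-1},{"translation":[0,0,-0.01],"angular":[0,0,-6],"hand":-1},{"translation":[0,0,-0.01],"angular":[0,0,-6],"hand":-1},{"translation":[0,0,0],"angular":[0,0,0],"hand":-1},{"translation":[0,0,0],"angular":[0,0,0],"hand":-1}]' 60
python3 st.py
python3 -m pendant '[{"translation":[0,0.05,-0.01],"angular":[0,0,-6],"hand":-1},{"translation":[0,0.05,-0.01],"angular":[0,0,-6],"hand":-1},{"translation":[0,0,-0.01],"angular":[0,0,-6],"hand":-1},{"translation":[0,0,-0.01],"angular":[0,0,-6],"hand":-1},{"translation":[0,0,0],"angular":[0,0,0],"hand":-1},{"translation":[0,0,0],"angular":[0,0,0],"hand":-1}]' 60
python3 st.py
python3 -m pendant '[{"translation":[0,0,0],"angular":[0,0,-2],"hand":-1},{"translation":[0,0,-0.01],"angular":[0,0,-2],"hand":-1},{"translation":[0,0,0],"angular":[0,0,-2],"hand":-1},{"translation":[0,0,0],"angular":[0,0,0],"hand":-1},{"translation":[0,0,0],"angular":[0,0,0],"hand":-1}]' 60
python3 st.py
```

```text
time: 7.6
ee_pos: [0.5345, -0.1601, 0.1401]
eef_rot: [0.137, 0.694, -0.136, 0.694]
ft_force: [1.0, 5.7, 0.3]
width: 0.0296
t 7.60 pos [ 534.46 -160.14  140.07] yaw 67.72 tilt [-0.      0.0009] F [1.   5.68 0.28] M [ 1.33  -0.461 -0.113] w 0.0296 q7 1.256 tq7 -0.066
time: 8.2
ee_pos: [0.5347, -0.1597, 0.1397]
eef_rot: [0.278, 0.65, -0.277, 0.651]
ft_force: [2.9, 3.7, -2.4]
width: 0.03
t 8.20 pos [ 534.66 -159.75  139.72] yaw 43.80 tilt [0.0006 0.0002] F [ 2.92  3.74 -2.37] M [ 0.88  -0.979 -0.114] w 0.0300 q7 0.854 tq7 -0.174
time: 8.7
ee_pos: [0.5347, -0.1597, 0.1396]
eef_rot: [0.311, 0.635, -0.311, 0.635]
ft_force: [4.1, 3.5, -2.3]
width: 0.0296
t 8.70 pos [ 534.72 -159.71  139.6 ] yaw 37.77 tilt [0.0008 0.0003] F [ 4.1   3.49 -2.32] M [ 0.906 -1.076 -0.056] w 0.0296 q7 0.753 tq7 -0.028
```

```bash

python3 -m pendant '[{"translation":[0.04,0.05,0],"angular":[0,0,-2],"hand":-1},{"translation":[0.03,0.05,-0.01],"angular":[0,0,-2],"hand":-1},{"translation":[0,0,0],"angular":[0,0,-2],"hand":-1},{"translation":[0,0,-0.01],"angular":[0,0,-2],"hand":-1},{"translation":[0,0,0],"angular":[0,0,-2],"hand":-1},{"translation":[0,0,0],"angular":[0,0,0],"hand":-1}]' 60 >/dev/null
python3 st.py
python3 -m pendant '[{"translation":[0,0,0],"angular":[0,0,-2],"hand":-1},{"translation":[0,0,-0.01],"angular":[0,0,-2],"hand":-1},{"translation":[0,0,0],"angular":[0,0,-2],"hand":-1},{"translation":[0,0,-0.01],"angular":[0,0,-2],"hand":-1},{"translation":[0,0,0],"angular":[0,0,-2],"hand":-1},{"translation":[0,0,0],"angular":[0,0,0],"hand":-1}]' 60 >/dev/null
python3 st.py
python3 -m pendant '[{"translation":[0,0,0],"angular":[0,0,-2],"hand":-1},{"translation":[0,0,-0.01],"angular":[0,0,-2],"hand":-1},{"translation":[0,0,0],"angular":[0,0,-2],"hand":-1},{"translation":[0,0,-0.01],"angular":[0,0,-2],"hand":-1},{"translation":[0,0,0],"angular":[0,0,0],"hand":-1}]' 60 >/dev/null
python3 st.py
python3 -c "
from h import *
r.camera('side')
cv2.imwrite('pics/s3.png',r.camera('side')[190:290,240:370,::-1].repeat(6,0).repeat(6,1))"
```

```text
t 9.30 pos [ 534.94 -159.53  139.38] yaw 27.66 tilt [-0.0001 -0.0006] F [ 1.64  0.78 -2.21] M [ 0.165 -0.609 -0.006] w 0.0296 q7 0.581 tq7 -0.642
t 9.90 pos [ 535.04 -159.45  139.21] yaw 17.65 tilt [ 0.0001 -0.0006] F [ 1.53 -0.63 -2.1 ] M [ 0.103 -0.645  0.005] w 0.0295 q7 0.413 tq7 -0.642
t 10.40 pos [ 535.18 -159.43  139.1 ] yaw 9.64 tilt [ 0.0005 -0.0006] F [ 3.6  -0.96 -1.84] M [-0.054 -0.791  0.058] w 0.0297 q7 0.278 tq7 -0.642
```

View pics/s3.png

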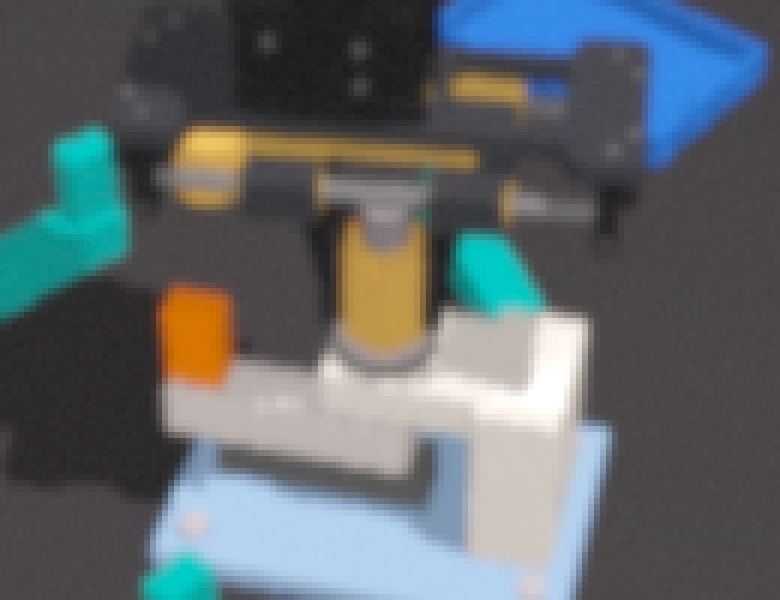

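```bash

for i in 1; do :; done
python3 -m pendant '[{"translation":[0.04,0,0],"angular":[0,0,-2],"hand":-1},{"translation":[0,0,-0.01],"angular":[0,0,-2],"hand":-1},{"translation":[0,0,0],"angular":[0,0,-2],"hand":-1},{"translation":[0,0,-0.01],"angular":[0,0,-2],"hand":-1},{"translation":[0,0,0],"angular":[0,0,0],"hand":-1}]' 60 >/dev/null
python3 st.py
python3 -m pendant '[{"translation":[0.02,0,0],"angular":[0,0,-2],"hand":-1},{"translation":[0,0,-0.01],"angular":[0,0,-2],"hand":-1},{"translation":[0,0,0],"angular":[0,0,-2],"hand":-1},{"translation":[0,0,-0.01],"angular":[0,0,-2],"hand":-1},{"translation":[0,0,0],"angular":[0,0,0],"hand":-1}]' 60 >/dev/null
python3 st.py
python3 -m pendant '[{"translation":[0,0,0],"angular":[0,0,-2],"hand":-1},{"translation":[0,0,-0.01],"angular":[0,0,-2],"hand":-1},{"translation":[0,0,0],"angular":[0,0,-2],"hand":-1},{"translation":[0,0,-0.01],"angular":[0,0,-2],"hand":-1},{"translation":[0,0,0],"angular":[0,0,0],"hand":-1}]' 60 >/dev/null
python3 st.py
```

```text
t 11.00 pos [ 535.35 -159.37  138.93] yaw 1.60 tilt [-0.0001 -0.0007] F [ 1.2  -1.1   0.19] M [-0.299 -0.404  0.225] w 0.0296 q7 0.142 tq7 -0.919
t 11.50 pos [ 535.54 -159.36  138.86] yaw -6.38 tilt [-0.0001 -0.0007] F [-0.38 -1.51  2.87] M [-0.401 -0.08   0.318] w 0.0296 q7 0.008 tq7 -0.988
t 12.00 pos [ 535.67 -159.37  138.78] yaw -14.38 tilt [ 0.0003 -0.0008] F [-0.65 -2.06  4.78] M [-0.496  0.053  0.415] w 0.0298 q7 -0.127 tq7 -1.057
```

Contact shows as a jump in the torque about z between yaw 9.6° and 1.6°. After that joint-7 torque rose at exactly 0.5 N·m/rad. By both the torque change and the angle past touch (16–24°), the lock is at about 0.49–0.56 N·m. I'll check that it holds at rest, then let go and lift.

```bash

python3 -m pendant '[{"translation":[0,0,0],"angular":[0,0,0],"hand":-1},{"translation":[0,0,0],"angular":[0,0,0],"hand":-1}]' 60 >/dev/null
python3 st.py
python3 -m pendant '[{"translation":[0,0,0],"angular":[0,0,0],"hand":0.1},{"translation":[0,0,0],"angular":[0,0,0],"hand":0.1},{"translation":[0,0,0],"angular":[0,0,0],"hand":0.1},{"translation":[0,0,1],"angular":[0,0,0],"hand":0.1},{"translation":[0,0,2],"angular":[0,0,0],"hand":0.1},{"translation":[0,0,3],"angular":[0,0,0],"hand":0.1},{"translation":[-1.5,0,3],"angular":[0,0,-6],"hand":0.1},{"translation":[-2,0,1],"angular":[0,0,-8],"hand":0.1},{"translation":[-2,0,0],"angular":[0,0,-8],"hand":0.1},{"translation":[-2,0,0],"angular":[0,0,-8],"hand":0.1},{"translation":[-2,0,0],"angular":[0,0,-8],"hand":0.1},{"translation":[-2,0,0],"angular":[0,0,-8],"hand":0.1},{"translation":[-2,0,0],"angular":[0,0,-8],"hand":0.1},{"translation":[0,0,0],"angular":[0,0,-8],"hand":0.1},{"translation":[0,0,0],"angular":[0,0,-8],"hand":0.1},{"translation":[0,0,0],"angular":[0,0,-3],"hand":0.1},{"translation":[0,0,0],"angular":[0,0,0],"hand":0.1}]' 20
python3 st.py
python3 - <<'E'
from h import *
for n,z in(("top",.1),("side",.1)):
    im=r.camera(n); hsv=cv2.cvtColor(im,cv2.COLOR_RGB2HSV)
    m=((hsv[...,0]<14)&(hsv[...,1]>200)&(hsv[...,2]>120)).astype(np.uint8)
    k,l,s,c=cv2.connectedComponentsWithStats(m)
    for i in range(1,k):
        if s[i,4]>15: print(n,s[i],c[i],'z.1',atz(n,c[i][::-1],.1).round(4),'z.08',atz(n,c[i][::-1],.08).round(4))
    if n=="side": cv2.imwrite('pics/s4.png',im[140:300,220:400,::-1].repeat(4,0).repeat(4,1))
    else: cv2.imwrite('pics/t4.png',im[150:250,330:430,::-1].repeat(6,0).repeat(6,1))
E
```

```text
t 12.20 pos [ 535.68 -159.38  138.76] yaw -14.35 tilt [ 0.0003 -0.0007] F [-1.17 -1.89  5.8 ] M [-0.549  0.178  0.373] w 0.0295 q7 -0.126 tq7 -0.398
time: 13.9
ee_pos: [0.4007, -0.1588, 0.2391]
eef_rot: [0.707, 0.015, -0.707, 0.016]
ft_force: [0.7, -0.5, 0.5]
width: 0.0479
t 13.90 pos [ 400.73 -158.79  239.05] yaw -87.49 tilt [ 0.0007 -0.0004] F [ 0.74 -0.52  0.45] M [ 0.019  0.013 -0.014] w 0.0479 q7 -1.231 tq7 -1.183
top [161 243  22  32 224] [170.91071429 259.57589286] z.1 [0.3556 0.4444 0.1   ] z.08 [0.3555 0.4513 0.08  ]
side [299 138  18  13 106] [307.23584906 143.55660377] z.1 [0.3983 0.3224 0.1   ] z.08 [0.3877 0.3578 0.08  ]
```

View pics/s4.png

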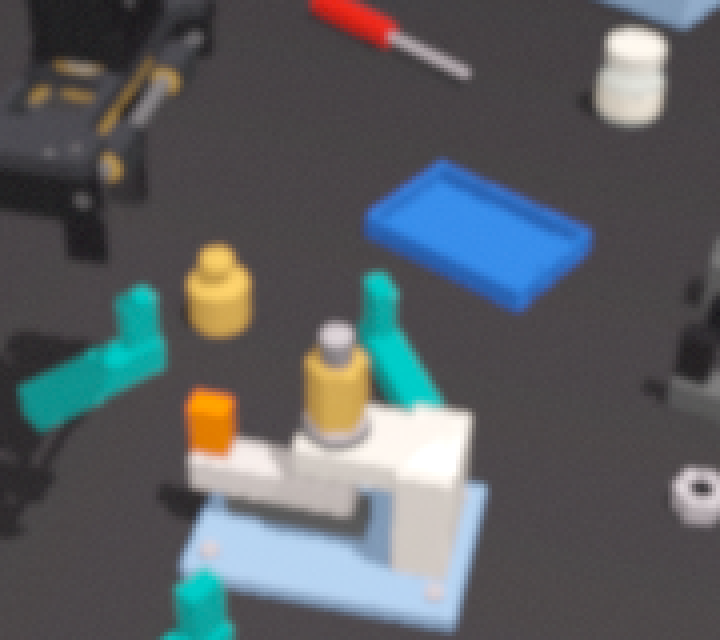

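View pics/t4.png

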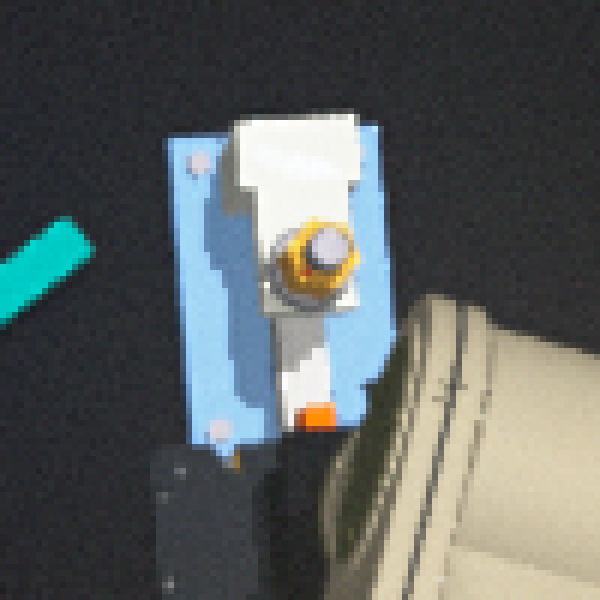

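The nut is released and still seated, with its red dot turned round to the -x side. The orange tab is at top about (221,383). I'll measure it properly from the first pictures.

```bash
python3 - <<'E'
from h import *
o={}
for n in("top","side"):
    im=cv2.imread(f'pics/{n}0.png')[:,:,::-1]; b=im.astype(int)
    m=((b[...,0]>150)&(b[...,1]>60)&(b[...,1]<b[...,0]*.68)&(b[...,2]<70)).astype(np.uint8)
    k,l,s,c=cv2.connectedComponentsWithStats(m)
    for i in range(1,k):
        if s[i,4]>15: print(n,s[i],c[i],'z.1',atz(n,c[i][::-1],.1).round(4),'z.08',atz(n,c[i][::-1],.08).round(4))
f=np.radians(2.85); S=np.array([.5355,-.161])
for d in(-.05,-.06,-.07,-.075,-.08):
    g=S+d*np.array([np.cos(f),np.sin(f)])
    print(d,g,*[np.round(proj(n,(*g,z)),1) for n in("top","side") for z in(.1,.08)])
    print('   plate edge' ,np.round(proj('top',(*(S-.085*np.array([np.cos(f),np.sin(f)])),.014)),1))
E
python3 -c "
import cv2
a=cv2.imread('pics/top0.png')[205:235,365:405]; cv2.imwrite('pics/tab_t.png',cv2.resize(a,None,fx=16,fy=16,interpolation=cv2.INTER_CUBIC))"
```

```text
top [380 218   6   8  43] [382.44186047 221.55813953] z.1 [ 0.4569 -0.1643  0.1   ] z.08 [ 0.4585 -0.1672  0.08  ]
side [266 237  13  16 172] [272.15697674 244.30232558] z.1 [ 0.4623 -0.1766  0.1   ] z.08 [ 0.4538 -0.1576  0.08  ]
-0.05 [ 0.48556184 -0.16348607] [211.7 381.9] [212.4 380.9] [242.6 283.4] [248.6 283.6]
   plate edge [225.8 378.9]
-0.06 [ 0.47557421 -0.16398328] [215.1 382.1] [215.8 381.2] [241.9 279.3] [247.9 279.7]
   plate edge [225.8 378.9]
-0.07 [ 0.46558658 -0.1644805 ] [218.6 382.4] [219.1 381.5] [241.2 275.3] [247.2 275.7]
   plate edge [225.8 378.9]
-0.075 [ 0.46059277 -0.1647291 ] [220.3 382.6] [220.8 381.6] [240.8 273.3] [246.9 273.7]
   plate edge [225.8 378.9]
-0.08 [ 0.45559895 -0.16497771] [222.  382.7] [222.5 381.7] [240.5 271.3] [246.5 271.7]
   plate edge [225.8 378.9]
```

View pics/tab_t.png

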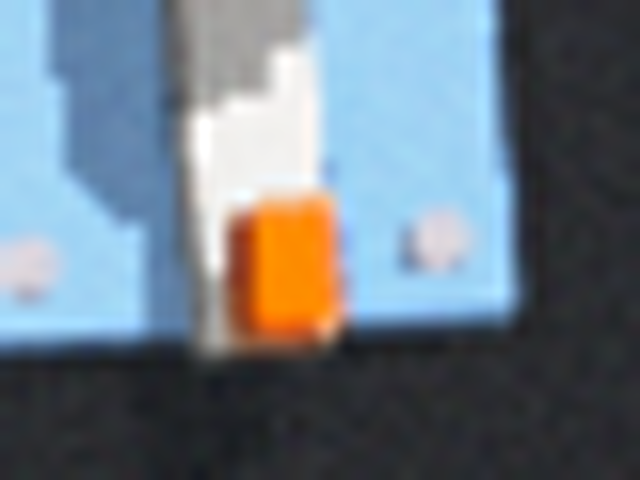

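The tab's centre is at about (0.457, -0.164, 0.080). Grip readings at three yaws put the stud axis at (0.5353, -0.1605), so I've corrected the camera estimate by about (-1, +2) mm. I'll go down over the tab, closing across its 16 mm width.

```bash

python3 -m pendant '[{"translation":[2,-0.2,-1],"angular":[0,0,0],"hand":0.1},{"translation":[2,-0.2,-2],"angular":[0,0,0],"hand":0.1},{"translation":[1.65,-0.12,-3],"angular":[0,0,0],"hand":0.1},{"translation":[0,0,-3],"angular":[0,0,0],"hand":0.1},{"translation":[0,0,-2.5],"angular":[0,0,0],"hand":0},{"translation":[0,0,-1],"angular":[0,0,0],"hand":0},{"translation":[0,0,0],"angular":[0,0,0],"hand":0},{"translation":[0,0,0],"angular":[0,0,0],"hand":0}]' 15
python3 st.py
python3 -c "
from h import *
cv2.imwrite('pics/s5.png',r.camera('side')[190:290,220:350,::-1].repeat(6,0).repeat(6,1))"
```

```text
time: 14.8
ee_pos: [0.4578, -0.1643, 0.1145]
eef_rot: [0.707, 0.016, -0.706, 0.016]
ft_force: [0.6, 0.1, -0.1]
width: 0.0438
t 14.80 pos [ 457.81 -164.26  114.54] yaw -87.44 tilt [ 0.0013 -0.0005] F [ 0.65  0.1  -0.12] M [0.006 0.002 0.007] w 0.0438 q7 -1.325 tq7 0.007
```

View pics/s5.png

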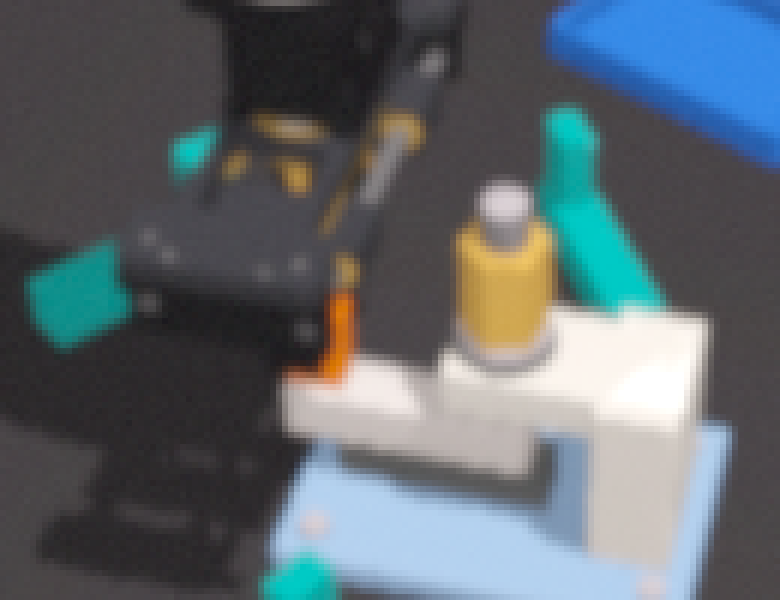

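```bash

python3 -m pendant '[{"translation":[0,0,-1.2],"angular":[0,0,0],"hand":0},{"translation":[0,0,-1.1],"angular":[0,0,0],"hand":0},{"translation":[0,0,0],"angular":[0,0,0],"hand":0},{"translation":[0,0,0],"angular":[0,0,0],"hand":0}]' 15
python3 st.py
python3 -m pendant '[{"translation":[0,0,0],"angular":[0,0,0],"hand":-1},{"translation":[0,0,0],"angular":[0,0,0],"hand":-1},{"translation":[0,0,0],"angular":[0,0,0],"hand":-1},{"translation":[0,0,0],"angular":[0,0,0],"hand":-1},{"translation":[0,0,0],"angular":[0,0,0],"hand":-1},{"translation":[0,0,0],"angular":[0,0,0],"hand":-1}]' 15
python3 st.py
```

```text
time: 15.25
ee_pos: [0.4569, -0.164, 0.09]
eef_rot: [-0.707, -0.016, 0.707, -0.016]
ft_force: [-0.5, -0.9, 0.7]
width: 0.0434
t 15.25 pos [ 456.91 -163.98   90.01] yaw -87.46 tilt [-0.0008  0.0003] F [-0.48 -0.94  0.73] M [0.085 0.05  0.024] w 0.0434 q7 -1.336 tq7 -0.017
time: 15.85
ee_pos: [0.4572, -0.1641, 0.0905]
eef_rot: [0.707, 0.016, -0.707, 0.016]
ft_force: [-1.0, 0.4, 1.5]
width: 0.0162
t 15.85 pos [ 457.25 -164.12   90.5 ] yaw -87.47 tilt [ 0.0002 -0.0002] F [-0.97  0.44  1.54] M [ 0.064  0.085 -0.013] w 0.0162 q7 -1.336 tq7 -0.001
```

```bash

python3 -m pendant '[{"translation":[-0.3,-0.015,0],"angular":[0,0,0],"hand":-1},{"translation":[-0.6,-0.03,0],"angular":[0,0,0],"hand":-1},{"translation":[-0.6,-0.03,0],"angular":[0,0,0],"hand":-1},{"translation":[0,0,0],"angular":[0,0,0],"hand":-1}]' 25
python3 st.py
python3 -m pendant '[{"translation":[-0.8,-0.04,0],"angular":[0,0,0],"hand":-1},{"translation":[-1,-0.05,0],"angular":[0,0,0],"hand":-1},{"translation":[-1,-0.05,0],"angular":[0,0,0],"hand":-1},{"translation":[-1,-0.05,0],"angular":[0,0,0],"hand":-1},{"translation":[-1,-0.05,0],"angular":[0,0,0],"hand":-1},{"translation":[-0.7,-0.035,0],"angular":[0,0,0],"hand":-1},{"translation":[0,0,0],"angular":[0,0,0],"hand":-1},{"translation":[0,0,0],"angular":[0,0,0],"hand":-1}]' 25
python3 st.py
python3 -c "
from h import *
cv2.imwrite('pics/s6.png',r.camera('side')[190:290,200:350,::-1].repeat(5,0).repeat(5,1))"
```

```text
time: 16.25
ee_pos: [0.4411, -0.165, 0.0905]
eef_rot: [-0.707, -0.015, 0.707, -0.015]
ft_force: [-3.4, -0.9, 2.5]
width: 0.0153
t 16.25 pos [ 441.12 -165.     90.48] yaw -87.50 tilt [-0.0007 -0.0002] F [-3.43 -0.88  2.48] M [0.09  0.569 0.   ] w 0.0153 q7 -1.318 tq7 0.104
time: 17.05
ee_pos: [0.3869, -0.1677, 0.0904]
eef_rot: [-0.707, -0.015, 0.707, -0.016]
ft_force: [-0.8, -0.4, 0.5]
width: 0.0155
t 17.05 pos [ 386.91 -167.67   90.4 ] yaw -87.48 tilt [-0.0004 -0.0002] F [-0.77 -0.41  0.49] M [-0.067  0.174 -0.042] w 0.0155 q7 -1.246 tq7 0.057
```

View pics/s6.png

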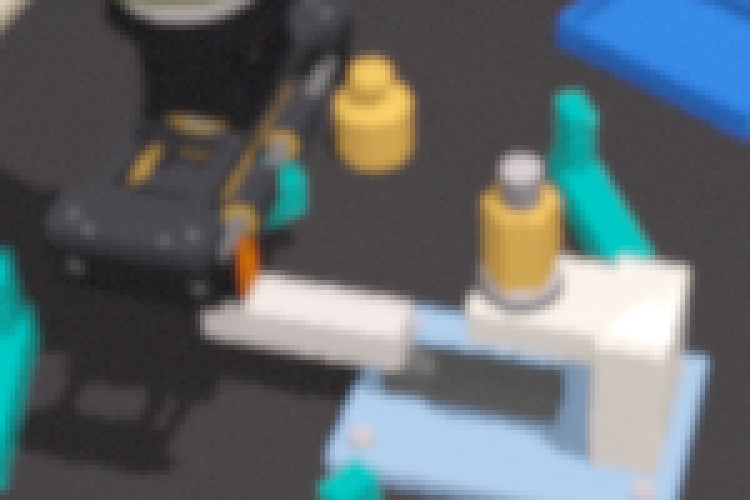

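The gauge is 70 mm out and free. I'll lift it and carry it to the tray, centred at about (0.549, 0.165) with yaw -23°.

```bash

python3 -m pendant '[{"translation":[0,0,0.5],"angular":[0,0,0],"hand":-1},{"translation":[0,0,1.5],"angular":[0,0,0],"hand":-1},{"translation":[0,0,2],"angular":[0,0,0],"hand":-1},{"translation":[0,0,2],"angular":[0,0,0],"hand":-1},{"translation":[0,0,2],"angular":[0,0,0],"hand":-1},{"translation":[0,0,2],"angular":[0,0,0],"hand":-1},{"translation":[0,0,1],"angular":[0,0,0],"hand":-1},{"translation":[0,0,0],"angular":[0,0,0],"hand":-1}]' 30
python3 st.py
python3 -m pendant '[{"translation":[0.3,0.9,0],"angular":[0,0,-1],"hand":-1},{"translation":[0.65,1.8,0],"angular":[0,0,-1.4],"hand":-1},{"translation":[0.65,1.8,0],"angular":[0,0,-1.4],"hand":-1},{"translation":[0.65,1.8,0],"angular":[0,0,-1.4],"hand":-1},{"translation":[0.65,1.8,0],"angular":[0,0,-1.4],"hand":-1},{"translation":[0.65,1.8,0],"angular":[0,0,-1.4],"hand":-1},{"translation":[0.65,1.8,0],"angular":[0,0,-1.4],"hand":-1},{"translation":[0.65,1.8,0],"angular":[0,0,-1.4],"hand":-1},{"translation":[0.65,1.8,0],"angular":[0,0,-1.4],"hand":-1},{"translation":[0.65,1.8,0],"angular":[0,0,-1.4],"hand":-1},{"translation":[0.65,1.8,0],"angular":[0,0,-1.4],"hand":-1},{"translation":[0.65,1.8,0],"angular":[0,0,-1.4],"hand":-1},{"translation":[0.65,1.8,0],"angular":[0,0,-1.4],"hand":-1},{"translation":[0.65,1.8,0],"angular":[0,0,-1.4],"hand":-1},{"translation":[0.65,1.8,0],"angular":[0,0,-1.4],"hand":-1},{"translation":[0.65,1.8,0],"angular":[0,0,-1.4],"hand":-1},{"translation":[0.65,1.8,0],"angular":[0,0,-1.4],"hand":-1},{"translation":[0.65,1.8,0],"angular":[0,0,-1.4],"hand":-1},{"translation":[0.65,1.8,0],"angular":[0,0,-1.4],"hand":-1},{"translation":[0.65,1.54,0],"angular":[0,0,-0.8],"hand":-1}]' 30
python3 -m pendant '[{"translation":[0,0,0],"angular":[0,0,0],"hand":-1},{"translation":[0,0,0],"angular":[0,0,0],"hand":-1}]' 30 >/dev/null
python3 st.py
python3 -c "
from h import *
cv2.imwrite('pics/s7.png',r.camera('side')[110:290,230:430,::-1].repeat(3,0).repeat(3,1))
cv2.imwrite('pics/t7.png',r.camera('top')[120:270,220:420,::-1].repeat(4,0).repeat(4,1))"
```

```text
time: 17.9
ee_pos: [0.3879, -0.1677, 0.2014]
eef_rot: [0.708, 0.015, -0.706, 0.016]
ft_force: [0.3, 0.1, -1.6]
width: 0.0156
t 17.90 pos [ 387.92 -167.75  201.42] yaw -87.46 tilt [ 0.0019 -0.0009] F [ 0.28  0.1  -1.62] M [-0.001  0.063 -0.005] w 0.0156 q7 -1.204 tq7 0.060
time: 19.9
ee_pos: [0.5133, 0.1818, 0.1989]
eef_rot: [-0.69, 0.15, 0.692, 0.15]
ft_force: [-0.1, 0.3, -1.4]
width: 0.016
t 20.10 pos [513.13 180.56 199.21] yaw -114.41 tilt [-0.002  -0.0003] F [ 0.18 -0.4  -1.49] M [ 0.041  0.036 -0.024] w 0.0155 q7 -2.536 tq7 -0.141
```

View pics/s7.png

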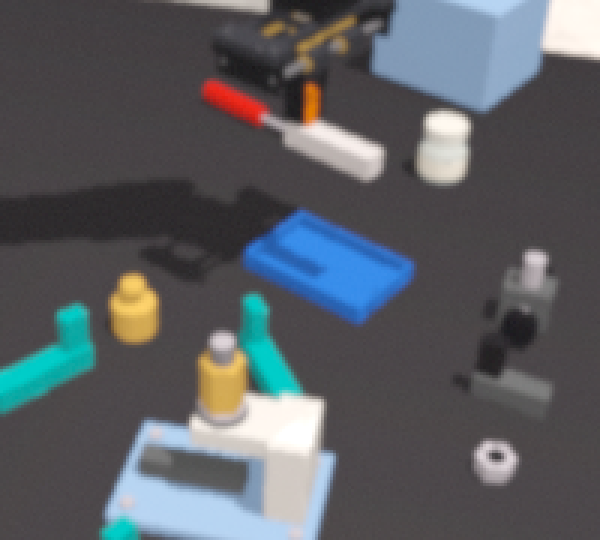

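View pics/t7.png

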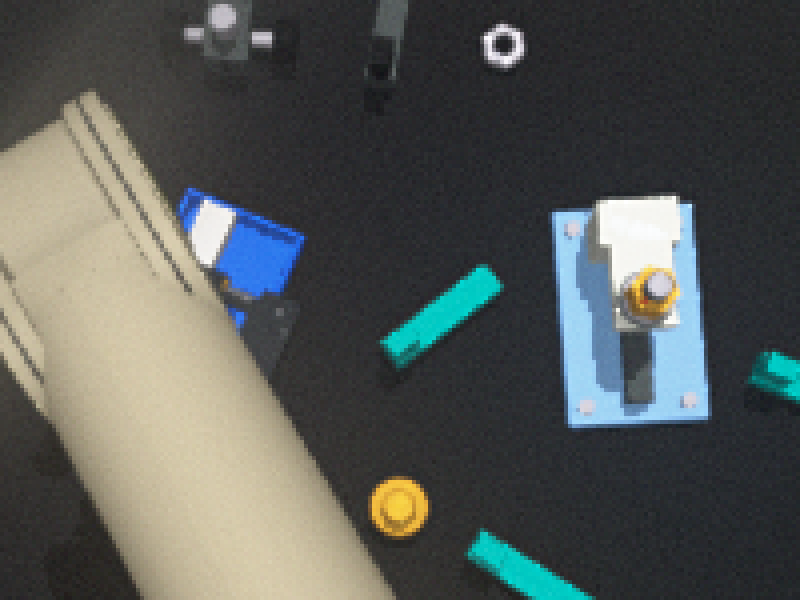

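The gauge hangs level above the tray. Joint 7 is at -2.54, near its limit, so I'll back the yaw off by 4° while lowering. The tray has plenty of room.

```bash

python3 -m pendant '[{"translation":[0,0,-0.5],"angular":[0,0,2],"hand":-1},{"translation":[0,0,-1.5],"angular":[0,0,2],"hand":-1},{"translation":[0,0,-2],"angular":[0,0,0],"hand":-1},{"translation":[0,0,-2],"angular":[0,0,0],"hand":-1},{"translation":[0,0,-2],"angular":[0,0,0],"hand":-1},{"translation":[0,0,-2],"angular":[0,0,0],"hand":-1},{"translation":[0,0,-1],"angular":[0,0,0],"hand":-1},{"translation":[0,0,0],"angular":[0,0,0],"hand":-1},{"translation":[0,0,0],"angular":[0,0,0],"hand":-1}]' 30
python3 st.py
python3 -c "
from h import *
cv2.imwrite('pics/s8.png',r.camera('side')[130:250,260:420,::-1].repeat(5,0).repeat(5,1))"
```

```text
time: 21.1
ee_pos: [0.5139, 0.1807, 0.0907]
eef_rot: [0.696, -0.126, -0.696, -0.126]
ft_force: [0.3, -0.1, -1.5]
width: 0.0157
t 21.10 pos [513.86 180.74  90.74] yaw -110.47 tilt [0.0003 0.0001] F [ 0.26 -0.07 -1.5 ] M [ 0.1    0.072 -0.003] w 0.0157 q7 -2.533 tq7 -0.013
```

View pics/s8.png

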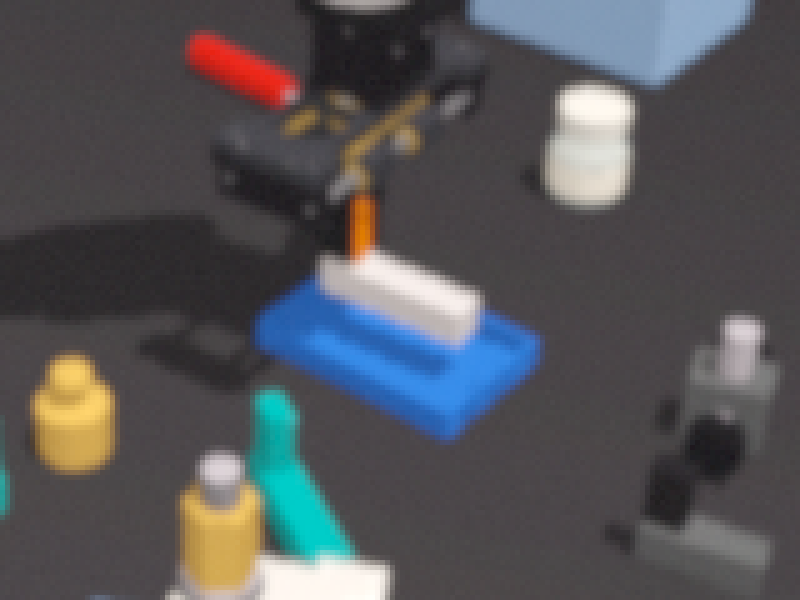

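```bash

python3 -m pendant '[{"translation":[0,0,-0.7],"angular":[0,0,2],"hand":-1},{"translation":[0,0,-0.7],"angular":[0,0,1],"hand":-1},{"translation":[0,0,-0.7],"angular":[0,0,0],"hand":-1},{"translation":[0,0,-0.5],"angular":[0,0,0],"hand":-1},{"translation":[0,0,0],"angular":[0,0,0],"hand":-1},{"translation":[0,0,0],"angular":[0,0,0],"hand":-1}]' 30
python3 st.py
python3 -m pendant '[{"translation":[0,0,-0.1],"angular":[0,0,0],"hand":-1},{"translation":[0,0,-0.1],"angular":[0,0,0],"hand":-1},{"translation":[0,0,-0.1],"angular":[0,0,0],"hand":-1},{"translation":[0,0,0],"angular":[0,0,0],"hand":-1},{"translation":[0,0,0],"angular":[0,0,0],"hand":-1}]' 30
python3 st.py
```

```text
time: 21.75
ee_pos: [0.5136, 0.1809, 0.0643]
eef_rot: [-0.699, 0.107, 0.699, 0.107]
ft_force: [-0.2, -0.5, -2.0]
width: 0.0161
t 21.75 pos [513.64 180.86  64.3 ] yaw -107.47 tilt [-0.0002 -0.0001] F [-0.2  -0.49 -2.  ] M [ 0.103  0.102 -0.035] w 0.0161 q7 -2.503 tq7 -0.016
time: 22.25
ee_pos: [0.5137, 0.1808, 0.0614]
eef_rot: [0.699, -0.107, -0.699, -0.107]
ft_force: [0.1, 0.3, -2.0]
width: 0.0159
t 22.25 pos [513.68 180.82  61.39] yaw -107.47 tilt [-0.     -0.0001] F [ 0.1   0.27 -2.  ] M [ 0.106  0.108 -0.   ] w 0.0159 q7 -2.505 tq7 -0.003
```

```bash

python3 -m pendant '[{"translation":[0,0,-0.05],"angular":[0,0,0],"hand":-1},{"translation":[0,0,-0.05],"angular":[0,0,0],"hand":-1},{"translation":[0,0,-0.05],"angular":[0,0,0],"hand":-1},{"translation":[0,0,0],"angular":[0,0,0],"hand":-1},{"translation":[0,0,0],"angular":[0,0,0],"hand":-1}]' 30 >/dev/null
python3 st.py
python3 -m pendant '[{"translation":[0,0,-0.05],"angular":[0,0,0],"hand":-1},{"translation":[0,0,0],"angular":[0,0,0],"hand":-1},{"translation":[0,0,0],"angular":[0,0,0],"hand":-1}]' 30 >/dev/null
python3 st.py
```

```text
t 22.75 pos [513.65 180.82  59.86] yaw -107.47 tilt [-0.0001 -0.0001] F [-0.12 -0.31 -2.49] M [0.081 0.084 0.042] w 0.0156 q7 -2.506 tq7 -0.001
t 23.05 pos [513.74 180.86  59.53] yaw -107.47 tilt [ 0.0002 -0.0001] F [-1.76  0.15  1.52] M [-0.008  0.276 -0.008] w 0.0156 q7 -2.507 tq7 0.014
```

The force changed from -2.5 to +1.5 N at z = 59.5 mm, which is the expected floor height. The gauge is resting on the floor, so I'll let go and rise.

```bash

python3 -m pendant '[{"translation":[0,0,-0.01],"angular":[0,0,0],"hand":-0.5},{"translation":[0,0,0],"angular":[0,0,0],"hand":-0.3},{"translation":[0,0,0],"angular":[0,0,0],"hand":0},{"translation":[0,0,0],"angular":[0,0,0],"hand":0},{"translation":[0,0,0],"angular":[0,0,0],"hand":0},{"translation":[0,0,0.5],"angular":[0,0,0],"hand":0},{"translation":[0,0,2],"angular":[0,0,0],"hand":0},{"translation":[0,0,3],"angular":[0,0,0],"hand":0},{"translation":[0,0,4],"angular":[0,0,0],"hand":0},{"translation":[-2,0,4],"angular":[0,0,3],"hand":0},{"translation":[-3,0,4],"angular":[0,0,3],"hand":0},{"translation":[-3,0,2],"angular":[0,0,3],"hand":0},{"translation":[-3,0,0],"angular":[0,0,3],"hand":0},{"translation":[-2,0,0],"angular":[0,0,0],"hand":0},{"translation":[0,0,0],"angular":[0,0,0],"hand":0}]' 10
python3 st.py
python3 -c "
from h import *
cv2.imwrite('pics/s9.png',r.camera('side')[130:310,220:420,::-1].repeat(4,0).repeat(4,1)[:600])
cv2.imwrite('pics/t9.png',r.camera('top')[:,:,::-1])"
```

```text
time: 24.55
ee_pos: [0.382, 0.1811, 0.255]
eef_rot: [0.707, -0.034, -0.706, -0.033]
ft_force: [0.1, -0.0, 0.5]
width: 0.0434
t 24.55 pos [381.95 181.12 255.01] yaw -95.39 tilt [ 0.0019 -0.0016] F [ 0.1  -0.03  0.46] M [ 0.027  0.035 -0.052] w 0.0434 q7 -2.133 tq7 0.298
```

View pics/s9.png

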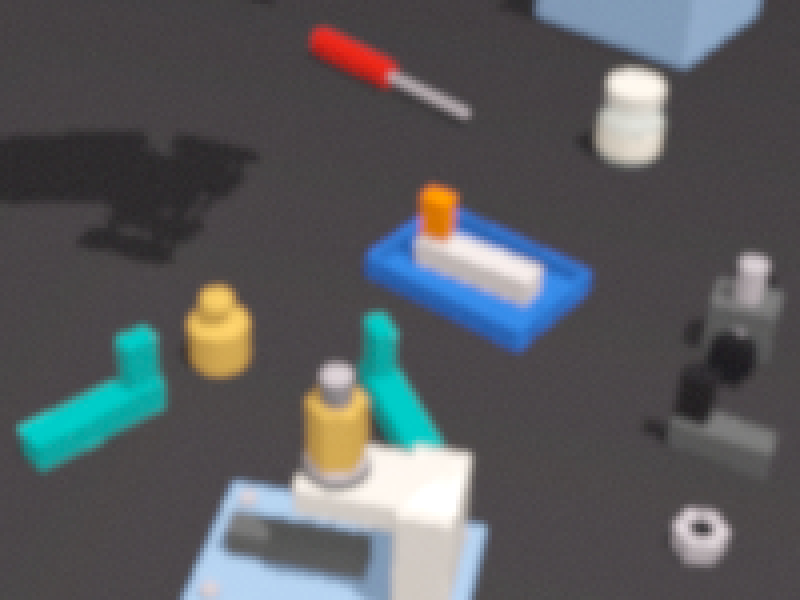

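View pics/t9.png

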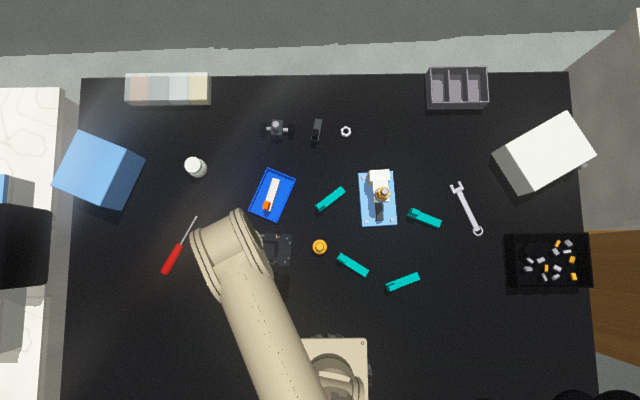

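The gauge lies flat inside the tray, at top (195,270), and the nut and everything else are where they should be. Nothing touches the robot, so I'll hand in.

```bash
python3 -c "
from bench import r
print(r.close_job())"
```

```text
the job is handed in; nothing more can be done
None
```

The nut is locked, the gauge lies flat in the blue tray, and the job was handed in at about 24.6 s of the 72 s allowed; no verdict was reported.

- **Nut:** I turned the brass nut about 148° clockwise in one grip, with the gauge still under the stop. It touched the washer between yaw 9.6° and 1.6°, and I stopped 16–24° past that. By the washer's stated stiffness, that is about 0.49–0.56 N·m.
- **Gauge:** I drew the gauge with the orange tab 70 mm along the fixture's -x side and lifted it clear. I then lowered it until light contact (about 1.5 N on the tool) at the expected tray-floor height, and let go.
- **Last checks:** The final pictures show the gauge lying flat inside the tray. The nut is still on the washer, the other objects look unmoved, and the gripper is clear.
- **Disagreement:** The wrist torque at rest read only 0.37–0.42 N·m, lower than the angle gives. The joint-7 torque change pointed to about 0.52 N·m just after the last step, but its reading then shifted at rest. I relied on the angle past touch, because quick turns are known to make the torque at rest read low. I did not grip the nut again to recheck it.

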